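# Shut the red air valve under the sliding cover

## Robot

A 6-joint arm with a two-finger parallel gripper is mounted at the origin on the work surface. World frame = base frame: x ahead of the robot, y to its left, z up, the work surface at z = 0. Lengths are in mm, angles in degrees, forces in N, time in s.
With the tool pointing down it reaches from about 325 to 925 mm from the base axis. Payload 3.1 kg.
Tool frame: the origin (TCP) lies at the very end of the fingers, on their centre line; the grasp point (between the pads) lies grasp_offset behind it (grasp_offset is the distance from the TCP to the grasp point, in mm); z points along the fingers, y is the line along which they close (so a half turn about z gives the same grasp; the last joint's range is limited). The gripper opens to 85 mm and grips with 20 to 120 N. Pads are 22 mm wide; open, the fingers measure 114 mm over their backs; the gripper's body (76 mm by 85 mm) begins 54 mm behind the grasp point. The pads swing forward as they close: fully open they stand 13 mm farther back than shut.
Start: joints at [-72.777, 12.427, 92.441, -0, 75.132, -6.429], TCP at [250.756, -572.504, 231.3] pointing down, gripper open.
Joint ranges: [-157.48, 157.48], [-44.54, 120.13], [17.64, 146.25], [-64.5, 244.5], [7.68, 150.69], [-147.95, 147.95]. Speed limits (degrees/s): [159.86, 159.86, 180, 180, 180, 180].

## Interface

Orientations are given as [roll, pitch, yaw] about the fixed x, y, z axes, in that order (R = Rz(yaw) Ry(pitch) Rx(roll)).
In Python, from station import * gives the robot as it stands. Calls block until the motion is done:
- goto(position, orientation): joint-space move of the TCP to a pose.
- move_l(position, attitude=None, speed=150): straight line of the TCP; attitude=None keeps the orientation; speed is the mean speed in mm/s.
- move_j(angles): joint-space move.
- grip(opening, squeeze=None): finger opening in mm; squeeze is the grip in N (None keeps the last); returns when the fingers have stopped.
- wait(seconds).
- solve_ik(position, orientation): joint angles nearest the present ones, or None.
- get_obs(): the state.
- get_image(name): name is "scene" or "top" or "wrist"; returns the picture (420x560x3 uint8, red, green, blue); there is no depth.
- get_calibration(name): a dict with "fx", "fy", "cx", "cy" (pixels), "R" (3x3) and "t" (3): a world point X has camera coordinates R X + t; the wrist camera has in their place "mount" (4x4, takes a point from camera to tool coordinates, whose origin is the TCP and whose axes are the flange's). Camera axes: x right, y down, z forward; pixel columns grow to the right and rows downward; lengths in mm; the calibration is good to about 2 mm. A picture is of the moment at which its call begins: read the wrist's pose just before it. get_calibration takes no time and is no camera call.
A pose or a line that the arm cannot do raises Unreachable and nothing moves.
- sign_off(): hands the job in; it is judged then, once.
Trained networks look in the newest picture that a camera, given by its name, has taken for a name from the list of things; names that differ only in an ending like _2 or _b are one class to them, and where a whole thing is asked for, a point or a joint stands for the part that bears it (a point fixed in the world has none). Each returns a list of dicts, best first, with "score" (0 to 1); they miss things now and then, are a little off and sometimes report something else, mostly with a low value. They report only what shows in the picture. A call takes as long as a camera call.
- spot_in(name, camera): "extent" ([centre column, centre row, width, height] in pixels, round what is visible of it).
- regions_of(name, camera): "region" (420x560 bool, what is visible of it) and "extent" ([centre column, centre row, width, height] in pixels, round what is visible of it).
The state is a dict: "t": time; "joint_pos": joint angles; "qvel": joint speeds; "effort": joint torques, N m; "tcp_pos": TCP position; "ee_rot": TCP orientation; "wrist_force": force on the tool from outside, world axes, zero at the start; "moment": the same for the moment, N m; "grip_width": finger opening in mm; "grip_force": force on a finger pad.
Only numpy, scipy, OpenCV 4.12 (cv2) and the standard library are available. Lean on these libraries where they do the work, as an engineer would, in place of code of your own. Each camera call takes 0.05 s, during which the arm holds its last target. There are 200 camera calls.

## Task

Push the yellow cover of the bench air box along its guides all the way to the end stop, so that the two valves lie uncovered, then push the red valve handle round until it is fully shut, square across its pipe. Only push: do not lift or carry the cover, and leave the blue handle and the things lying around the box as they are.

Things in the scene. Friction and masses are not known exactly. Their poses are not given: they have to be found in the camera images.
- airbox: Fixed grey steel air box on the bench, 196 (x) by 446 (y) by 80 mm high. Origin: centre of its underside, on the bench; x its short side, away from the robot, y its long side; within 0.3 rad of the robot's axes. Guides 8 mm wide, tops 80 mm up, run along both long sides; the cover lies between them on ledges 68 mm up. Pipe stubs stick out 22 mm from the long sides, a gauge 22 mm from the +y end
- well (a point): Centre of the floor (6 mm above the bench) of the open well in the box's -y half, which holds the two valves under the cover. In the box's frame the well spans y = -215 to +7 mm and x = -74 to +74 mm; this point is at y = -104 mm. The wall at its -y end is 64 mm high, with 80 mm corner posts beyond 60 mm either side of the middle
- end_stop (a point): Middle of the inner face of the end stop wall, y = +215 mm in the box's frame, at 75 mm above the bench (wall top 80 mm). From the well to here a flat deck, 66 mm high, fills the box; the cover slides over it
- cover: Loose yellow flat cover, 176 (x) by 212 (y) by 5 mm, 0.3 to 0.65 kg, underside 68 mm above the bench, 2 mm of play to each guide. Origin: centre of its underside; axes parallel to the box's. It starts over the well, centre at y = -106 to -90 mm in the box's frame, and slides to +y of the box; at the end stop its centre is at y = +109 mm. Sliding it takes 1 to 8 N
- tab (a point): Centre of the black upright tab on the cover's -y edge: 90 mm long (along x), 8 mm thick (along y), from 73 to 97 mm above the bench. It lies 101 mm to -y of the cover's origin; push its -y face towards +y
- red_pivot (a point): Point on the upright pivot axis of the red valve handle, at the handle's mid height, 54 mm above the bench. The red valve stands in the well at one of two places, x = +45 mm and y = -165 or -75 mm in the box's frame; the blue valve has the other
- red_tip (a point): Point near the free end of the red handle, on its centre line, 61 mm from the pivot axis (the handle ends at 68 mm), at mid height, 54 mm above the bench. The handle is a flat bar 14 mm wide, 46 to 62 mm above the bench, with a hub 26 mm across at the pivot. The brass pipe below it reaches 35 mm above the bench, the valve body under the hub 41 mm
- red_handle (a joint): Angle of the red handle, rad: 0 = open, pointing to -x of the box (along its pipe); 1.571 = shut against its stop, pointing to +y of the box (across its pipe). It turns clockwise seen from above as it shuts. It starts at 0 to 0.3, stays where it is left and takes 0.18 N m to turn (about 4 N at 45 mm from the pivot)
- blue_pivot (a point): The same point on the blue valve's pivot axis, 54 mm above the bench
- blue_tip (a point): The same point near the free end of the blue handle, which has the same form and starts at 0 to 0.3 rad; to be left alone
- wheel_mid (a point): Centre of a loose white skateboard wheel lying flat, 54 mm across, 34 mm high, with a bore of 22 mm; leave alone
- truck_mid (a point): Centre of a loose skateboard truck standing on its baseplate (80 by 55 mm), with two white wheels, 190 mm wide over the axle, 71 mm high; this point is 25 mm above the bench; leave alone
- boltbox_mid (a point): Centre of a loose cardboard box of bolts, 55 by 85 by 30 mm high; leave alone
- driver: Loose screwdriver with a green handle lying on the bench, 180 mm long along its x; leave alone

How it is judged (in metres and radians):
On the way, in this order (a step that is already met when the one before it is completed fails the run):
1. the cover lies against (within 14 mm of) the end stop, in its guides, the valves uncovered (y of cover in the frame of airbox above 0.095 m and angle between cover's own z axis and vertical below 0.06 rad), for 0.2 s.
2. the red handle is shut (value of joint red_handle above 1.45 rad), for 0.2 s.
At the end, for the whole second after the job is handed in: The cover lies flat in its guides within 14 mm of the end stop, at rest; the red handle is within 0.12 rad of its shut stop; the blue handle's tip is within 12 mm and the wheel, truck, bolt box and screwdriver within 20 mm of where they began (y of cover in the frame of airbox above 0.095 m and z of cover in the frame of airbox between 0.064 and 0.072 m and angle between cover's own z axis and vertical below 0.04 rad and linear speed of cover below 0.01 m/s and value of joint red_handle above 1.45 rad and distance of blue_tip from where it was at the start of the episode below 0.012 m and distance of each of wheel_mid, truck_mid, boltbox_mid, driver from where it was at the start of the episode below 0.02 m); the robot touches nothing.
It fails at once if the cover is lifted more than 12 mm, or tipped out of its guides (z of cover in the frame of airbox above 0.08 m or angle between cover's own z axis and vertical above 0.15 rad).
It fails at once if the blue handle is moved (tip by more than 12 mm) (distance of blue_tip from where it was at the start of the episode above 0.012 m).
It fails at once if a thing lying around the box is moved by more than 20 mm (distance of any of wheel_mid, truck_mid, boltbox_mid, driver from where it was at the start of the episode above 0.02 m).
It also fails if it takes over 45 s, if anything falls off the work surface, if the arm or the gripper's body presses on something with over 40 N, if the wrist force passes 120 N, or if a joint passes its speed limit or range.

## Working session

There is one attempt and no reset: what is moved stays moved. The work goes in short steps, each a Python script; the robot and the scene stay as the last script left them, time stands still between calls to the robot, and variables do not carry over. Pictures are saved under pics/ and viewed, at most 10 in all, crops included, and the job is handed in when it is done.

```bash
mkdir -p pics; cat > h.py <<'E'
from station import *
import numpy as np, cv2
def ray(cal,u,v,z):
    R=np.array(cal["R"]);t=np.array(cal["t"])
    d=R.T@np.array([(u-cal["cx"])/cal["fx"],(v-cal["cy"])/cal["fy"],1]);c=-R.T@t
    return c+d*(z-c[2])/d[2]
def save(n,im): cv2.imwrite("pics/"+n+".png",cv2.cvtColor(im,cv2.COLOR_RGB2BGR))
E
python3 - <<'E'
from h import *
im=get_image("top"); save("top0",im); cal=get_calibration("top")
print(-np.array(cal["R"]).T@cal["t"])
for n,z in [("cover",73),("tab",97),("airbox",80),("wheel_mid",34),("truck_mid",50),("boltbox_mid",30),("driver",15),("red_tip",62),("blue_tip",62)]:
    for r in regions_of(n,"top")[:2]:
        m=r["region"].astype(np.uint8); 
        c=max(cv2.findContours(m,0,2)[0],key=cv2.contourArea)
        b=cv2.boxPoints(cv2.minAreaRect(c))
        print(n,round(r["score"],2),np.round(r["extent"]),[ray(cal,*p,z)[:2].round().tolist() for p in b])
im=get_image("scene"); save("scene0",im)
print(get_obs()["t"])
E
```

```text
[ 452.61285104  -43.23101347 1039.34780976]
cover 0.88 [280. 227.  93.  77.] [[622.0, 71.0], [624.0, -143.0], [449.0, -143.0], [446.0, 66.0]]
tab 0.61 [282. 228.  91.  73.] [[615.0, 70.0], [620.0, -142.0], [448.0, -143.0], [443.0, 63.0]]
airbox 0.71 [235. 232. 199. 101.] [[411.0, 294.0], [640.0, 308.0], [645.0, -159.0], [418.0, -158.0]]
wheel_mid 0.73 [278. 311.  19.  30.] [[337.0, 6.0], [376.0, -32.0], [339.0, -70.0], [301.0, -32.0]]
truck_mid 0.74 [237. 230. 202.  99.] [[646.0, 319.0], [651.0, -163.0], [417.0, -162.0], [410.0, 305.0]]
truck_mid 0.64 [215. 145.  76.  29.] [[697.0, 226.0], [775.0, 224.0], [762.0, 36.0], [685.0, 39.0]]
boltbox_mid 0.74 [188. 309.  40.  33.] [[321.0, 233.0], [380.0, 215.0], [354.0, 130.0], [295.0, 148.0]]
driver 0.88 [379. 255.  37.  57.] [[415.0, -224.0], [553.0, -305.0], [539.0, -328.0], [402.0, -248.0]]
0.55
```

View pics/top0.png

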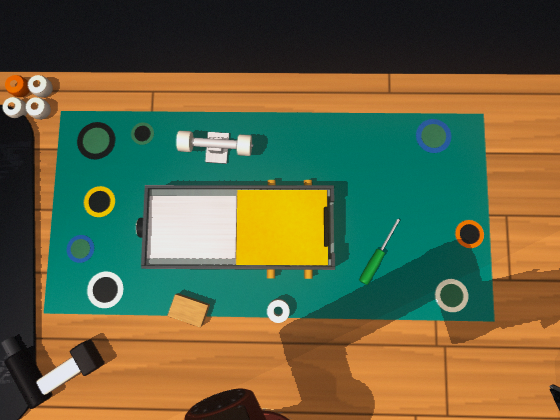

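View pics/scene0.png

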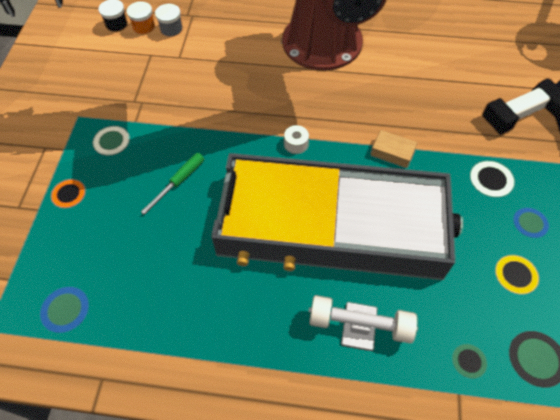

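The top picture shows the box with its cover at columns 236–330, rows 188–266. The black tab is at columns 323–331, rows 207–247, on the right (−y) edge, and the deck is on the left. The driver is at (380, 250), wheel at (278, 311), bolt box at (188, 309) and truck at (215, 145). Next I fit the box pose.

```bash
python3 - <<'E'
from h import *
cal=get_calibration("top"); im=cv2.imread("pics/top0.png")
hsv=cv2.cvtColor(im,cv2.COLOR_BGR2HSV)
def rep(n,m,z):
    c=max(cv2.findContours(m.astype(np.uint8),0,2)[0],key=cv2.contourArea)
    P=np.array([ray(cal,*p[0],z)[:2] for p in c],np.float32)
    r=cv2.minAreaRect(P); print(n,np.round(r[0],1),np.round(r[1],1),round(r[2],2)); return P
H,S,V=cv2.split(hsv)
w=np.zeros_like(H);w[170:285,130:350]=1
rep("yellow",(H>18)&(H<35)&(S>150)&(V>80)&(w>0),73)
g=((H>70)&(H<95)&(S>120)&(V>45))
box=((~g)&(w>0)).astype(np.uint8)
box=cv2.morphologyEx(box,cv2.MORPH_OPEN,np.ones((31,31)))
rep("box",box,80)
tab=((V<60)&(w>0)); tab[:,:321]=0; tab[:,333:]=0; 
rep("deck",(S<60)&(V>150)&(w>0),66)
# tab: closer crop
c=cv2.resize(im[175:280,125:345],None,fx=3.6,fy=3.6,interpolation=cv2.INTER_CUBIC); cv2.imwrite("pics/crop0.png",c)
E
```

```text
yellow [534.2 -37.4] [175.1 212.1] 0.07
box [532.9  65.2] [194.9 445.8] 0.6
deck [530.4 173.9] [169.9 207. ] 0.38
```

View pics/crop0.png

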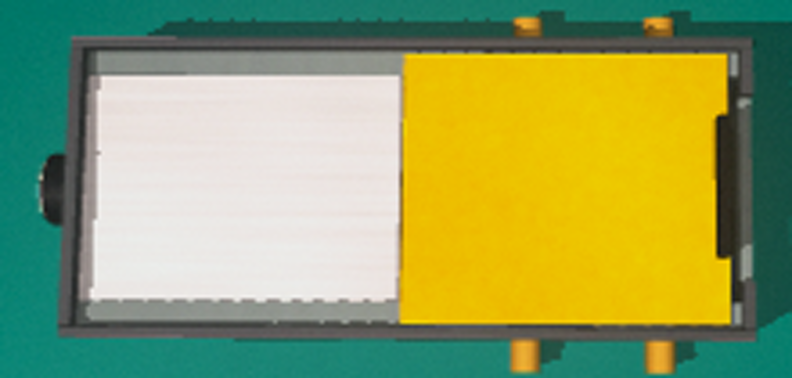

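The contours have the right sizes: cover 175×212 mm, box 195×446 mm. That puts the box origin at about (533, 65) with a yaw of about 0.5°, and the cover at about −102 mm along the box. I'll check the angle's sign and push.

```bash
cat >> h.py <<'E'
O=np.array([532.9,65.2]); YAW=np.radians(0.6)
def W(x,y,z):
    c,s=np.cos(YAW),np.sin(YAW); return [O[0]+c*x-s*y,O[1]+s*x+c*y,z]
E
python3 - <<'E'
from h import *
o=get_obs(); print(o["ee_rot"],o["tcp_pos"],o["wrist_force"],o["grip_width"])
grip(0)
R=[180,0,90.6]
def best(p):
    c=[(np.abs(q[5]),r) for r in (R,[180,0,-89.4]) for q in [solve_ik(p,r)] if q is not None]
    print(c); return min(c)[1]
p=W(0,-245,150); R=best(p)
goto(p,R); move_l(W(0,-245,77)); 
print(get_obs()["tcp_pos"],get_obs()["wrist_force"])
move_l(W(0,-235,77),speed=50)
# push in steps, watching force
for y in list(range(-220,-10,10))+[-10,-6,-3,0,3]:
    move_l(W(0,y,77),speed=70); o=get_obs(); f=np.array(o["wrist_force"])
    print(y,np.round(f,1),np.round(o["tcp_pos"][1],1))
    if np.linalg.norm(f[:2])>22: break
print(o["t"])
E
```

```text
[-1.79998250e+02 -6.72855955e-04  2.36517954e+01] [ 250.75556358 -572.48788517  231.28976788] [-0.43167683 -0.35495978 -0.12518596] 85.08041689711888
[(np.float64(26.278739548603696), [180, 0, 90.6])]
[ 535.78109395 -180.35537768   77.33955296] [ 0.39950587 -0.23805393  0.71194797]
-220 [-0.9 -0.8 -0.4] -154.1
-210 [-0.1  0.2  0.2] -144.4
-200 [0.4 0.4 0. ] -134.3
-190 [-0.7  0.4 -0.7] -124.2
-180 [ 0.1 -0.3  0.4] -114.1
-170 [ 0.3  0.  -0.2] -104.1
-160 [-0.1  0.   0.1] -94.0
-150 [ 0.4 -0.2 -0.9] -84.0
-140 [-1.  -0.2 -0.5] -74.1
-130 [ 0.2 -0.2 -0.4] -64.2
-120 [ 0.4 -1.   0. ] -54.2
-110 [ 0.3  1.  -1.2] -44.2
-100 [ 0.2  0.3 -0.7] -34.2
-90 [ 0.8  0.2 -0.3] -24.2
-80 [ 0.2  0.4 -0.4] -14.3
-70 [-0.5  0.3 -0.2] -4.2
-60 [-0.  -0.4 -1.8] 5.7
-50 [-0.4 -0.9  0.6] 15.7
-40 [0.4 0.2 0.1] 25.7
-30 [ 0.7 -0.2  0.3] 35.7
-20 [-0.4  0.3 -0.6] 45.7
-10 [ 0.4  0.1 -0. ] 55.7
-6 [ 2.2 -4.4 -2.3] 58.3
-3 [  2.3 -11.9  -2.1] 58.7
0 [  1.6 -20.4  -1.1] 58.7
3 [  1.5 -28.7   0.3] 58.8
11.5833
```

```bash
python3 - <<'E'
from h import *
move_l(W(0,-20,77),speed=60); move_l(W(0,-20,160)); 
p=get_obs()["tcp_pos"]; goto([300,-380,250],[180,0,90.6])
im=get_image("top"); cal=get_calibration("top")
for n in ("cover","red_tip","blue_tip"):
    for r in regions_of(n,"top")[:2]:
        c=max(cv2.findContours(r["region"].astype(np.uint8),0,2)[0],key=cv2.contourArea)
        z=73 if n=="cover" else 62
        P=np.array([ray(cal,*q[0],z)[:2] for q in c],np.float32)-O
        a=cv2.minAreaRect(P)
        print(n,round(r["score"],2),np.round(r["extent"]),np.round(a[0]),np.round(a[1]),round(a[2],1))
b=cv2.cvtColor(im,cv2.COLOR_RGB2BGR)[175:280,125:345]
cv2.imwrite("pics/crop1.png",cv2.resize(b,None,fx=3.6,fy=3.6,interpolation=cv2.INTER_CUBIC)); print(get_obs()["t"])
E
```

```text
Traceback (most recent call last):
cv2.error: OpenCV(4.12.0) /io/opencv/modules/imgproc/src/convhull.cpp:143: error: (-215:Assertion failed) total >= 0 && (depth == CV_32F || depth == CV_32S) in function 'convexHull'
```

```bash
python3 - <<'E'
from h import *
im=get_image("top"); cal=get_calibration("top")
for n in ("cover","red_tip","blue_tip"):
    for r in regions_of(n,"top")[:2]:
        c=max(cv2.findContours(r["region"].astype(np.uint8),0,2)[0],key=cv2.contourArea)
        z=73 if n=="cover" else 62
        P=(np.array([ray(cal,*q[0],z)[:2] for q in c])-O).astype(np.float32)
        a=cv2.minAreaRect(P)
        print(n,round(r["score"],2),np.round(r["extent"]),np.round(a[0]),np.round(a[1]),round(a[2],1))
b=cv2.cvtColor(im,cv2.COLOR_RGB2BGR)[175:280,125:345]
cv2.imwrite("pics/crop1.png",cv2.resize(b,None,fx=3.6,fy=3.6,interpolation=cv2.INTER_CUBIC)); print(get_obs()["t"])
E
```

```text
cover 0.72 [190. 225.  90.  79.] [  2. 107.] [176. 212.] 0.8
red_tip 0.74 [309. 222.  15.  33.] [  19. -162.] [23. 78.] 81.3
blue_tip 0.8 [270. 221.  10.  34.] [ 19. -76.] [24. 79.] 88.0
14.9083
```

View pics/crop1.png

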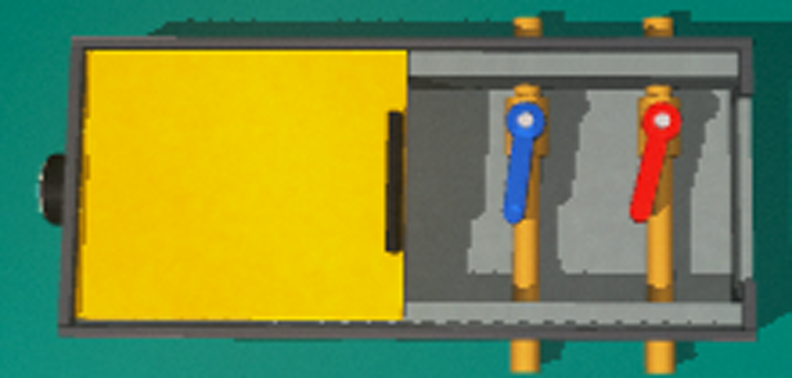

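The cover is at y ≈ 107 mm, against its stop. The red handle's pivot is at crop (662, 120) and its tip at (640, 215), about 0.23 rad, so it is the y = −165 valve. Blue is at y = −75. Next I sweep the red handle along an arc.

```bash
python3 - <<'E'
from h import *
R=[180,0,90.6]
goto(W(-3,-190,150),R); move_l(W(-3,-190,52),speed=100); print(get_obs()["wrist_force"])
def pt(th,r=48,g=0):
    c,s=np.cos(th),np.sin(th); d=7+15*s+11*c+g
    return W(45-r*c-d*s,-165+r*s-d*c,52)
for th in list(np.arange(.1,1.5,.1))+[1.5,1.56,1.62,1.68,1.74]:
    move_l(pt(th) if th<1.57 else W(23+(th-1.571)*60,-117,52),speed=40)
    o=get_obs(); f=np.array(o["wrist_force"]); print(round(th,2),f.round(1))
    if np.linalg.norm(f[:2])>18: break
p=np.array(o["tcp_pos"]); print(p-np.array(W(0,0,0)),o["t"])
move_l(W(-5,-122,52),speed=60); move_l(W(-5,-122,160)); goto([300,-380,250],R)
im=get_image("top"); cal=get_calibration("top")
for n in ("cover","red_tip","blue_tip"):
    for r in regions_of(n,"top")[:1]:
        c=max(cv2.findContours(r["region"].astype(np.uint8),0,2)[0],key=cv2.contourArea)
        P=(np.array([ray(cal,*q[0],73 if n=="cover" else 62)[:2] for q in c])-O).astype(np.float32)
        a=cv2.minAreaRect(P); print(n,np.round(r["extent"]),np.round(a[0]),np.round(a[1]),round(a[2],1))
b=cv2.cvtColor(im,cv2.COLOR_RGB2BGR)[125:335,125:405]
cv2.imwrite("pics/crop2.png",cv2.resize(b,None,fx=2.8,fy=2.8,interpolation=cv2.INTER_CUBIC)); print(get_obs()["t"])
E
```

```text
[0.70052611 0.08301358 0.34241867]
0.1 [-0.  -0.5 -0. ]
0.2 [-0.1 -0.4  0. ]
0.3 [ 0.5  1.  -1.4]
0.4 [ 1.  -2.8 -0. ]
0.5 [ 0.3 -3.4  0.5]
0.6 [ 0.7 -3.6  1.4]
0.7 [ 0.5 -2.   0.9]
0.8 [-0.4 -3.   1.2]
0.9 [-0.3 -3.1  0.9]
1.0 [-0.  -3.8  1.1]
1.1 [-0.4 -2.6  0.4]
1.2 [-0.9 -3.5  1.8]
1.3 [-0.4 -1.9  1.5]
1.4 [-0.8 -2.   0.7]
1.5 [-2.  -2.1  1.3]
1.56 [-2.9 -1.2 -0.1]
1.62 [-3.3 -1.1  0.8]
1.68 [-8.2 -0.6  5.2]
1.74 [-16.4  -1.8  10.8]
[  28.61082322 -115.96131746   51.20615456] 22.7083
cover [190. 224.  93.  77.] [  1. 108.] [177. 213.] 1.6
red_tip [301. 210.  37.  12.] [  45. -139.] [24. 76.] 0.7
blue_tip [270. 220.  12.  33.] [ 18. -76.] [24. 77.] 88.3
26.075
```

View pics/crop2.png

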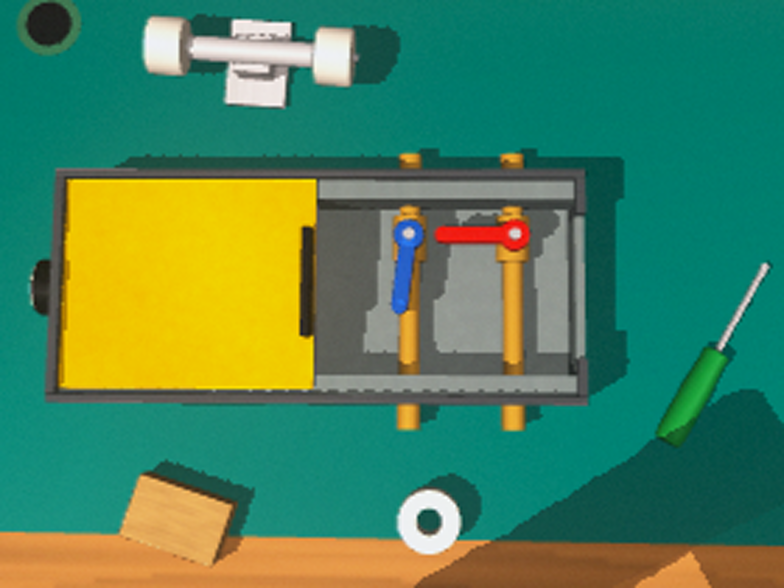

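The red handle points square across its pipe, from crop (515, 234) to (437, 234). The cover is at its stop, and the blue handle and the loose things are where they were.

```bash
python3 -c "
from station import *
print(sign_off())"
```

```text
the job is handed in; nothing more can be done
None
```

The job is handed in: the last top picture shows the cover against the end stop (y ≈ 108 mm), the red handle shut square across its pipe, and the blue handle and loose things unmoved; sign-off came soon after 26 s on the robot's clock and reported no verdict.

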